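# Trip the lamp-stand leg, hold it at its mark and shut the cam lever

### The job

Press the green trip plunger on the leg stand all the way down, so that the grey sprung leg shoots out. Then push the leg back by its aluminium cross plate until its black pointer is at the orange mark, hold it there, and squeeze the red cam lever fully shut against the black tab without letting the leg shift. Finish while still holding the leg at the mark with the lever shut (do not let go, the spring would push it out again), and leave the other things on the counter where they are.

Things in the scene. Friction and masses are not known exactly. Their poses are not given: they have to be found in the camera images.
- stand: Fixed plywood board 210 x 420 x 15 mm (x -95 to +115, y -210 to +210 mm) with a telescopic leg along y. Origin on the counter under the leg's axis, midway along it. +y: the way the leg springs out, x across, z up; offsets elsewhere use these axes. A fixed 18 mm tube runs at 70 mm height between saddles 85 mm high at y = -192 and +192; a white scale strip at x = 38, 58 mm high.
- plunger_top (a point): Centre of the top of the green trip plunger's cap, a disc 28 mm across and 10 mm thick, top 103 mm above the counter when up, at x = -58, y = -116.5 mm of the stand. It is pushed straight down.
- plunger (a joint): Travel of the plunger, m: 0 up, 0.014 fully down (end stop). Sprung: about 3 N to start, 7 to 9 N fully down; comes back up by itself. At about 0.008 to 0.010 its steel stud clears the leg's lug and the leg springs out at once.
- leg (a joint): Extension of the grey sliding leg along the stand's +y, m: 0 parked on the catch, 0.13 at the outer end stop. Once tripped, a spring pushes it outwards with 5 to 9 N (about 7 N at the marks) all the time, also with the cam shut; pushing it back takes about 1 N more. Readable also while the leg is held.
- mark (a joint): Place of the orange mark, as the value of leg at which the leg's pointer is exactly over the mark, m: 0.04 to 0.09. Stays put.
- mark_line (a point): Middle of the orange mark, a bar 4 mm wide along y and 29 mm long across the white scale strip; axes as the stand.
- pointer (a point): Point of the leg's black pointer, a 3 mm wide bar sticking out to +x over the scale at the rear end of the leg, 99 mm in y behind grip; it must stand over the orange mark. Axes as the stand.
- head: Clamp head at the front of the leg, moving with it: a black block on the tube with an upright aluminium cross plate and, on the plate's +y side, a fixed black tab (at +x) beside the red cam lever (at -x). Origin on the leg's axis, 70 mm above the counter, in the middle of the plate's thickness; axes as the stand.
- plate (a point): Middle of the +y face of the cross plate, 114 mm above the counter. Plate 116 mm wide (x), 6 mm thick (y), 42 mm high (93 to 135 mm above the counter). Open fingers astride tab and lever can press their flanks on this face to push the leg to -y.
- tab (a point): Point on the outer (+x) face of the fixed black tab, 122 mm above the counter. Tab 8 mm thick (x +5 to +13 of the head), 26 mm wide (y +2 to +28), its top 145 mm above the counter.
- grip (a point): Point at x 0, y 12, z 52 mm of head (122 mm above the counter): midway between the outer faces of tab and shut lever, 9 mm in front of the plate's +y face. A tool centre here, fingers closing along the stand's x, suits pads about 18 mm wide with a flank on the plate. Axes as the stand.
- cam (a joint): Angle of the red cam lever, rad: 0 shut (upright beside the tab), 0.42 fully open (leaning to -x). Hinge along y at x -9, z +18 mm of head; lever 8 mm thick, 24 mm wide (y +4 to +28), 56 mm long. About 3 N at its tip moves it; it stays where left. Width over tab and lever: 26 mm shut, about 48 mm open (x -35 to +13). Squeeze it towards the tab.
- rubber_foot: black rubber cone 36 mm across, 24 mm high, loose on the stand's board; origin under its centre. Bystander.
- end_cap: yellow disc 28 mm across, 16 mm high, loose on the stand's board; origin under its centre. Bystander.
- screwdriver: screwdriver lying on the counter beside the stand, origin under its middle. Bystander.
- wrench: steel wrench lying on the counter beside the stand, origin under its middle. Bystander.
- screw_jar: jar 64 mm across, 85 mm high; origin under its centre. Bystander.
- paint_can: can 90 mm across, 110 mm high; origin under its centre. Bystander.
- mug: blue mug 80 mm across, 90 mm high; origin under its centre. Bystander.

How it is judged:
By the outcome, as a careful person would: the job done as asked, in the order asked, and still so for the second after the job is handed in, while the arm keeps its last pose, push and grip.
It also fails if it takes over 48 s, if anything falls off the work surface, if the arm or the gripper's body presses on something with over 40 N, if the wrist force passes 120 N, or if a joint passes its speed limit or range.

### The arm

A 6-joint arm with a two-finger parallel gripper is mounted at the origin on the work surface. World frame = base frame: x ahead of the robot, y to its left, z up, the work surface at z = 0. Lengths are in m, angles in rad, forces in N, time in s.
With the tool pointing down it reaches from about 0.3 to 0.875 m from the base axis. Payload 6.4 kg.
Tool frame: the origin (TCP) lies between the finger pads, 19 mm behind the fingertips; this is the grasp point; z points along the fingers, y is the line along which they close (so a half turn about z gives the same grasp; the last joint's range is limited). The gripper opens to 85 mm and grips with 20 to 120 N. Pads are 22 mm wide; open, the fingers measure 114 mm over their backs; the gripper's body (76 mm by 85 mm) begins 54 mm behind the grasp point. The pads swing forward as they close: fully open they stand 13 mm farther back than shut.
Start: joints at [-1.37, 0.181, 1.607, -0, 1.354, -0.206], TCP at [0.228, -0.528, 0.25] pointing down, gripper open.
Joint ranges: [-2.99, 2.99], [-0.89, 2.07], [0.3, 2.58], [-1.14, 4.28], [0, 2.63], [-3.12, 3.12]. Speed limits (rad/s): [2.57, 2.57, 3.01, 3.14, 3.14, 3.14].

### API

Orientations are given as a unit quaternion [w, x, y, z].
In Python, from bench import ctrl, imaging, workorder gives the robot as it stands.
- The arm moves only by the shell command python3 -m pendant 'ROWS' [OPENING]. ROWS is JSON, a list of rows, each a list of 4 numbers: the shift along the tool's x, y, z in cm, then the turn about the tool's z in degrees. In form: [[dx, dy, dz, roll], ...]. A call has 1 to 12 rows; each row is the pose to reach, as a shift and turn from the pose commanded when the call began, along the tool's axes at that moment; what a row does not reach only later rows make up. A row lasts 1/12 s, in which the tool goes at most 41.7 mm and 7.16 degrees, less where a joint would pass 70% of its speed; a pose out of reach is approached as far as the arm can. A call with a gripper value outside its range is refused whole. OPENING is the opening, from 0 (shut) to 1 (fully open), set as the call begins (- or left out, the last holds). The fingers move at their own pace and stop on an object; the grip force is fixed at half the most. Time passes only in rows, so rows that repeat a pose let the fingers close. It gives the time, the measured TCP pose, the force, the opening and the grip force at its end, in the units of the state.
- ctrl.get_obs(): the state, without advancing time (a new reading comes with each control period).
- imaging.camera(name): name is "scene" or "top" or "wrist"; returns the picture (384x512x3 uint8, red, green, blue); there is no depth.
- imaging.camera_info(name): a dict with "K" (3x3 intrinsics, pixels), "k1" (the pictures are not rectified: a ray, as slopes to the right and down, at radius r is drawn at 1 + k1 r^2 times it, then the intrinsics apply), "T" (4x4, takes a point from camera to world coordinates); the wrist camera has in their place "tool_from_camera" (4x4, takes a point from camera to tool coordinates, whose origin is the TCP and whose axes are the flange's). Camera axes: x right, y up, looking along -z (the intrinsics and any distortion apply to the point x, -y, -z); pixel columns grow to the right and rows downward; lengths in m; the calibration is good to about 2 mm. A picture is of the moment at which its call begins: read the wrist's pose just before it. camera_info takes no time and is no camera call.
- workorder.hand_in(): hands the job in; it is judged then, once.
The state is a dict: "time_s": time; "q": joint angles; "dq": joint speeds; "joint_efforts": joint torques, N m; "eef_pos": TCP position; "eef_rot": TCP orientation; "wrist_force": force on the tool from outside, world axes, zero at the start; "torque": the same for the moment, N m; "opening": opening from 0.0 (shut) to 1.0 (fully open); "grasp_force": force on a finger pad.
Only numpy, scipy, OpenCV 4.12 (cv2) and the standard library are available. Lean on these libraries where they do the work, as an engineer would, in place of code of your own. Each camera call takes 0.05 s, during which the arm holds its last target. There are 200 camera calls.

## Working session

There is one attempt and no reset: what is moved stays moved. The work goes in short steps, Python scripts to look and compute and a shell command to move; the robot and the scene stay as the last step left them, time stands still between calls to the robot, and variables do not carry over. Pictures are saved under pics/ and viewed, at most 12 in all, crops included, and the job is handed in when it is done.

```bash
mkdir -p pics; ls; python3 - <<'E'
from bench import ctrl, imaging
import cv2, numpy as np
o=ctrl.get_obs(); print({k:np.round(v,3).tolist() for k,v in o.items()})
for n in("scene","top"):
    im=imaging.camera(n); cv2.imwrite(f"pics/{n}0.png",im[:,:,::-1])
    i=imaging.camera_info(n); print(n,np.round(i["K"],1).tolist(),i["k1"],np.round(i["T"],3).tolist())
print(imaging.camera_info("wrist"))
E
```

```text
pics
{'time_s': 0.0, 'q': [-1.37, 0.182, 1.608, -0.0, 1.354, -0.206], 'dq': [0.0, 0.001, -0.001, -0.001, -0.001, -0.0], 'joint_efforts': [-0.001, -44.488, -35.133, -0.0, 0.009, -0.0], 'eef_pos': [0.227, -0.528, 0.249], 'eef_rot': [-0.001, 0.979, 0.202, -0.0], 'wrist_force': [-0.325, -0.24, -0.351], 'torque': [0.027, 0.025, 0.015], 'grasp_force': 0.0, 'opening': 0.997}
scene [[474.7, 0.0, 256.8], [0.0, 474.7, 190.8], [0.0, 0.0, 1.0]] -0.010182032166179822 [[-0.246, -0.631, 0.736, 1.601], [0.969, -0.155, 0.191, 0.222], [-0.007, 0.76, 0.65, 0.948], [0.0, 0.0, 0.0, 1.0]]
top [[482.6, 0.0, 252.7], [0.0, 482.6, 196.9], [0.0, 0.0, 1.0]] -0.1990292327662902 [[0.005, 0.993, -0.122, 0.395], [-1.0, 0.003, -0.022, -0.036], [-0.021, 0.122, 0.992, 1.708], [0.0, 0.0, 0.0, 1.0]]
{'K': array([[273.31982061,   0.        , 256.09081543],
       [  0.        , 273.31982061, 186.46770964],
       [  0.        ,   0.        ,   1.        ]]), 'k1': -0.014494696169825034, 'tool_from_camera': array([[ 7.41469242e-04,  9.51186405e-01,  3.08616062e-01,
         7.91032378e-02],
       [ 9.99999115e-01, -3.64302379e-04, -1.27974258e-03,
        -9.08650557e-04],
       [-1.10484418e-03,  3.08616737e-01, -9.51185833e-01,
        -1.23429590e-01],
       [ 0.00000000e+00,  0.00000000e+00,  0.00000000e+00,
         1.00000000e+00]])}
```

View pics/top0.png

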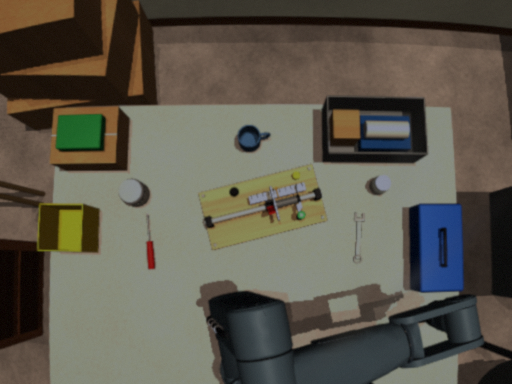

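View pics/scene0.png

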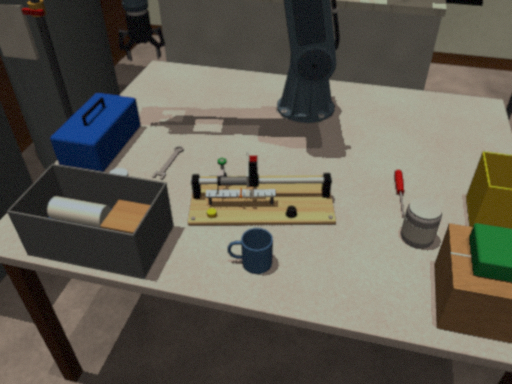

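The top view shows the stand with its +y end at left (saddle 208,221), the green plunger at (301,215), the red lever at (269,210) and the white scale at about (277,194). Next I measure the board's rectangle, the green cap and the orange mark.

```bash
cat > h.py <<'E'
from bench import ctrl, imaging
import cv2, numpy as np
from scipy.spatial.transform import Rotation as R
def info(n):
    i=imaging.camera_info(n)
    if n=="wrist":
        o=ctrl.get_obs(); T=np.eye(4); T[:3,:3]=R.from_quat(np.roll(o["eef_rot"],-1)).as_matrix(); T[:3,3]=o["eef_pos"]
        return i["K"],i["k1"],T@i["tool_from_camera"]
    return i["K"],i["k1"],i["T"]
def shot(n):
    c=info(n); return imaging.camera(n),c
def rays(c,uv):
    K,k1,T=c; uv=np.atleast_2d(np.float64(uv))
    p=cv2.undistortPoints(uv[:,None],np.float64(K),np.array([k1,0,0,0.]))[:,0]
    d=np.c_[p[:,0],-p[:,1],-np.ones(len(p))]@T[:3,:3].T
    return T[:3,3],d
def onz(c,uv,z):
    o,d=rays(c,uv); return o+d*((z-o[2])/d[:,2])[:,None]
def proj(c,P):
    K,k1,T=c; P=np.atleast_2d(P); q=(P-T[:3,3])@T[:3,:3]; q=q*[1,-1,-1]
    return cv2.projectPoints(q,np.zeros(3),np.zeros(3),np.float64(K),np.array([k1,0,0,0.]))[0][:,0]
def tri(c1,u1,c2,u2):
    A=[];b=[]
    for c,u in((c1,u1),(c2,u2)):
        o,d=rays(c,u); d=d[0]/np.linalg.norm(d[0]); M=np.eye(3)-np.outer(d,d); A.append(M); b.append(M@o)
    return np.linalg.lstsq(np.vstack(A),np.hstack(b),rcond=None)[0]
def mask(im,lo,hi,box=None):
    m=cv2.inRange(cv2.cvtColor(im,cv2.COLOR_RGB2HSV),np.array(lo),np.array(hi))
    if box: z=np.zeros_like(m); x0,y0,x1,y1=box; z[y0:y1,x0:x1]=m[y0:y1,x0:x1]; m=z
    return m
def cen(m):
    n,l,s,c=cv2.connectedComponentsWithStats(m); k=1+np.argmax(s[1:,4]); return c[k],s[k].tolist()
E
cat > m1.py <<'E'
from h import *
top,ct=shot("top"); sc,cs=shot("scene")
for n,im,b in(("top",top,(190,150,340,260)),("scene",sc,(175,140,350,235))):
    x0,y0,x1,y1=b; cv2.imwrite(f"pics/{n}_crop.png",cv2.resize(im[y0:y1,x0:x1,::-1],None,fx=4.5,fy=4.5,interpolation=cv2.INTER_CUBIC))
m=mask(top,(15,70,60),(32,255,255),(190,150,340,260)); m=cv2.morphologyEx(m,cv2.MORPH_OPEN,np.ones((3,3)))
pt=np.argwhere(m)[:,::-1]; P=onz(ct,pt,.015)[:,:2]*1000
(c,s,a)=r=cv2.minAreaRect(P.astype(np.float32)); print("board",r)
bx=cv2.boxPoints(r); print(bx)
gt=cen(mask(top,(45,90,40),(80,255,255),(280,195,320,230))); gs=cen(mask(sc,(45,90,40),(80,255,255),(205,150,235,175)))
print("green",gt,gs,tri(ct,gt[0],cs,gs[0]), onz(ct,gt[0],.1),onz(cs,gs[0],.1))
E
python3 m1.py
```

```text
board ((568.89990234375, -32.79991149902344), (209.392578125, 418.58697509765625), 14.59898567199707)
[[ 414.831    143.34732]
 [ 520.33673 -261.725  ]
 [ 722.9688  -208.94714]
 [ 617.4631   196.12518]]
green (array([300.75      , 214.68181818]), [297, 211, 9, 8, 44]) (array([221.44827586, 161.72413793]), [218, 159, 8, 6, 29]) [ 0.53307033 -0.16343595  0.09577955] [[ 0.53247566 -0.1622909   0.1       ]] [[ 0.53848395 -0.16236941  0.1       ]]
```

View pics/top_crop.png

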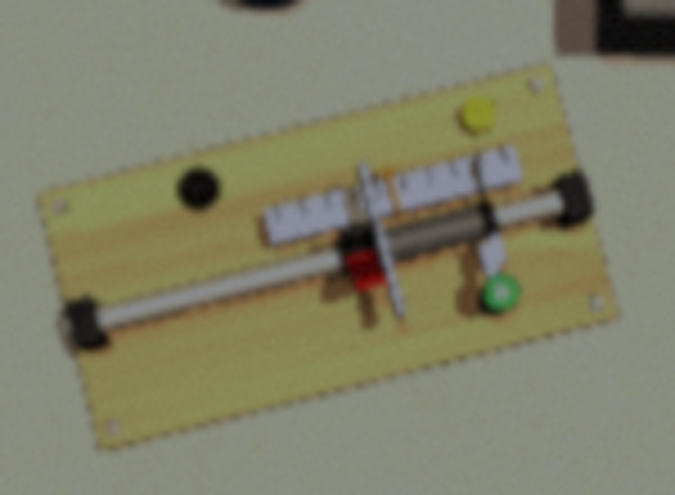

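View pics/scene_crop.png

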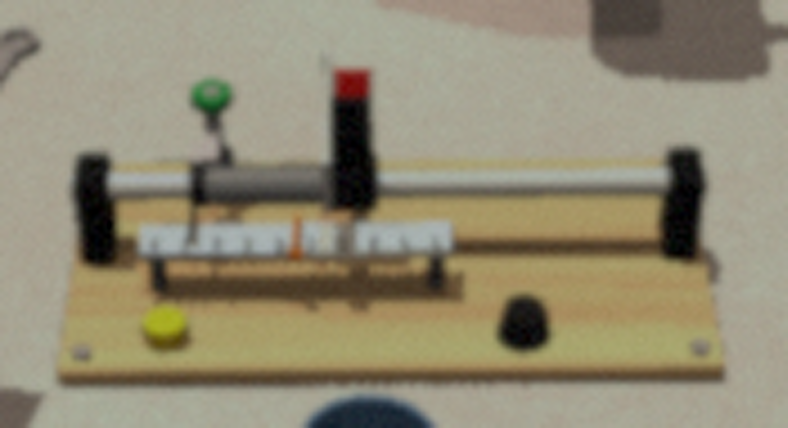

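The board measures 209 × 419 mm against the true 210 × 420, at yaw 14.6°. The stand frame predicts the plunger at (532.5, -162.7), and the green cap was measured at (532.5, -162.3), so they agree. The crops show the orange mark at scene px (241,193) and the pointer at about (218,192). I'm moving above the plunger now.

```bash
cat >> h.py <<'E'
yaw=np.deg2rad(14.6); ex=np.array([np.cos(yaw),np.sin(yaw),0]); ey=np.array([-ex[1],ex[0],0]); O=np.array([.5592,-.0353,0])
def S(x,y,z): return O+(x*ex+y*ey)/1000+[0,0,z/1000]
def toS(P): P=np.atleast_2d(P)-O; return np.c_[P@ex,P@ey,P[:,2]]*1000
def delta(P):
    o=ctrl.get_obs(); M=R.from_quat(np.roll(o["eef_rot"],-1)).as_matrix()
    tx=np.degrees(np.arctan2(M[1,0],M[0,0]))
    return "cm",np.round(100*M.T@(P-o["eef_pos"]),2).tolist(),"roll",round((tx-(14.6-90)+180)%360-180,2),"S",np.round(toS(o["eef_pos"]),1).tolist(),"t",round(o["time_s"],2),"F",np.round(o["wrist_force"],1).tolist()
E
python3 -c "
from h import *
print(delta(S(-58,-116.5,200)))"
```

```text
('cm', [42.45, -21.46, 4.98], 'roll', np.float64(98.7), 'S', [[-445.2, -393.0, 249.5]], 't', 0.2, 'F', [-0.3, -0.5, 0.4])
```

```bash
python3 -m pendant '[[3.5,-1.8,0,7],[7,-3.6,0,14],[10.5,-5.4,0,21],[14,-7.2,0.5,28],[17.5,-9,1,35],[21,-10.8,1.5,42],[24.5,-12.6,2,49],[28,-14.4,2.5,56],[31.5,-16,3,63],[35,-17.8,3.5,70],[38.5,-19.6,4.2,77],[42.45,-21.46,5,84]]' 0
python3 -c "
from h import *
print(delta(S(-58,-116.5,140)))"
```

```text
time_s: 1.2
eef_pos: [0.5175, -0.18, 0.2043]
eef_rot: [0.0, 0.883, -0.469, 0.0]
wrist_force: [1.0, -1.4, -0.5]
opening: 0.001
grasp_force: 0.0
('cm', [-0.61, -2.21, 6.43], 'roll', np.float64(19.4), 'S', [[-76.8, -129.6, 204.3]], 't', 1.2, 'F', [1.0, -1.4, -0.5])
```

```bash
python3 -m pendant '[[0,0,0,7],[0,0,1,14],[0,0,2,14.7],[0,0,2,14.7],[0,0,2,14.7]]'
python3 - <<'E'
from h import *
print(delta(S(-58,-116.5,140)))
im,c=shot("wrist"); cv2.imwrite("pics/w1.png",im[:,:,::-1])
g=cen(mask(im,(45,90,40),(80,255,255))); print(g, toS(onz(c,g[0],.103)))
t,ct=shot("top")
E
```

```text
time_s: 1.62
eef_pos: [0.5158, -0.1816, 0.1834]
eef_rot: [0.0, 0.818, -0.575, -0.001]
wrist_force: [0.2, -0.9, 0.1]
opening: 0.001
grasp_force: 0.0
('cm', [-1.21, -2.21, 4.34], 'roll', np.float64(5.18), 'S', [[-78.9, -130.6, 183.4]], 't', 1.62, 'F', [0.2, -0.9, 0.1])
(array([230.38518519, 210.3837037 ]), [215, 195, 31, 33, 675]) [[ -59.21099295 -120.74851446  103.        ]]
```

View pics/w1.png

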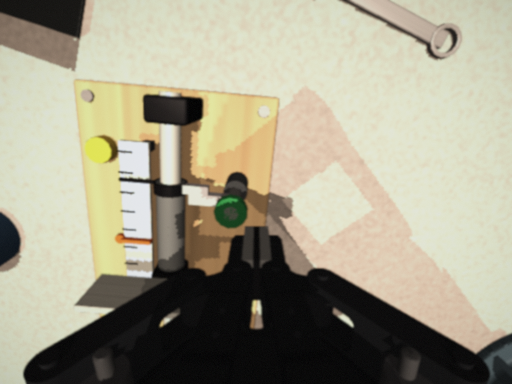

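The wrist view shows the green cap at (230,210), the pointer bar at v≈181 and the orange mark at v≈240. The fingers are short of the cap, so I'm centring now.

```bash
python3 -m pendant '[[-0.6,-1.1,1.5,5.2],[-1.2,-2.2,3,5.2],[-1.2,-2.2,4,5.2],[-1.2,-2.2,4,5.2],[-1.2,-2.2,4,5.2]]'
python3 -c "
from h import *
print(delta(S(-58,-116.5,130)))"
```

```text
time_s: 2.13
eef_pos: [0.5328, -0.1634, 0.1442]
eef_rot: [0.0, 0.791, -0.612, -0.001]
wrist_force: [-0.1, -0.1, 0.5]
opening: -0.001
grasp_force: 0.0
('cm', [-0.08, 0.01, 1.42], 'roll', np.float64(-0.13), 'S', [[-57.9, -117.3, 144.2]], 't', 2.13, 'F', [-0.1, -0.1, 0.5])
```

```bash
python3 -m pendant '[[0,0,1,0],[0,0,1.8,0],[0,0,2.4,0],[0,0,2.8,0],[0,0,3.2,0],[0,0,3.4,0],[0,0,3.4,0]]'
python3 -c "
from h import *
print(delta(S(-58,-116.5,108)))"
```

```text
time_s: 2.72
eef_pos: [0.5333, -0.1635, 0.1104]
eef_rot: [0.0, 0.79, -0.613, 0.0]
wrist_force: [-1.7, -1.1, 5.2]
opening: 0.003
grasp_force: 2.8
('cm', [-0.1, 0.06, 0.24], 'roll', np.float64(-0.18), 'S', [[-57.4, -117.5, 110.4]], 't', 2.72, 'F', [-1.7, -1.1, 5.2])
```

```bash
python3 -m pendant '[[0,0,0.1,0],[0,0,0.2,0],[0,0,0.3,0],[0,0,0.4,0],[0,0,0.4,0],[0,0,0.4,0]]'
python3 - <<'E'
from h import *
print(delta(S(-58,-116.5,108)))
im,c=shot("wrist"); cv2.imwrite("pics/w2.png",im[:,:,::-1])
E
```

```text
time_s: 3.22
eef_pos: [0.5333, -0.1635, 0.1077]
eef_rot: [0.0, 0.79, -0.613, 0.0]
wrist_force: [-5.8, 0.7, 12.0]
opening: 0.001
grasp_force: 6.3
('cm', [-0.1, 0.06, -0.03], 'roll', np.float64(-0.17), 'S', [[-57.4, -117.5, 107.7]], 't', 3.22, 'F', [-5.8, 0.7, 12.0])
```

View pics/w2.png

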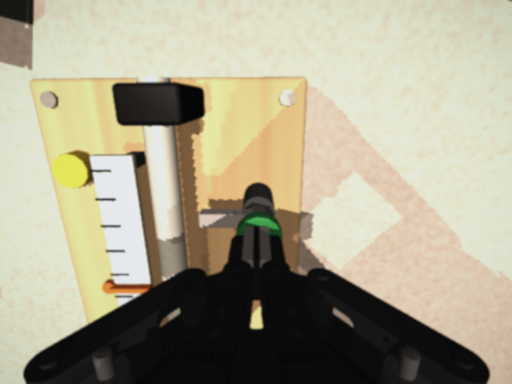

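The pointer has left its parked place and the sliding leg has moved out of view, so it has tripped. The cap is at the fingertips at (260,225) and the mark is at v≈288. I'll push slightly further to confirm the end stop, then lift, turn the gripper open and look.

```bash
python3 -m pendant '[[0,0,0.1,0],[0,0,0.2,0],[0,0,0.2,0]]'
python3 -m pendant '[[0,0,-2,0],[0,0,-5,0],[0,0,-8,0],[-4,0,-9,0],[-8,0,-9,0],[-12,0,-9,0],[-12,0,-9,0],[-12,0,-9,0]]' 1
python3 - <<'E'
from h import *
print(delta(S(0,130,220)))
im,c=shot("wrist"); cv2.imwrite("pics/w3.png",im[:,:,::-1])
m=mask(im,(5,150,100),(14,255,255)); g=cen(m); print(g, toS(onz(c,g[0],.058)))
im,c=shot("top"); cv2.imwrite("pics/t3.png",im[:,:,::-1])
E
```

```text
time_s: 3.52
eef_pos: [0.5334, -0.1635, 0.1075]
eef_rot: [0.0, 0.79, -0.613, 0.0]
wrist_force: [-12.0, 4.2, 26.7]
opening: 0.0
grasp_force: 13.6
time_s: 4.18
eef_pos: [0.5028, -0.045, 0.1942]
eef_rot: [0.0, 0.791, -0.611, -0.0]
wrist_force: [0.2, -0.1, -0.2]
opening: 0.999
grasp_force: 0.0
('cm', [-12.52, -5.71, -2.58], 'roll', np.float64(0.02), 'S', [[-57.0, 4.8, 194.2]], 't', 4.18, 'F', [0.2, -0.1, -0.2])
(array([138.33333333, 110.        ]), [138, 109, 2, 3, 3]) [[ 51.04538508 -63.24478392  58.        ]]
```

View pics/w3.png

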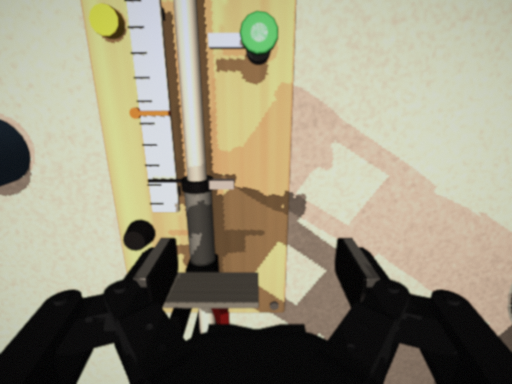

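The wrist view shows the leg out, with the pointer bar at about (165,181), the mark bar at about (155,113) and the plate's top edge at v≈275. I'm measuring both lines in stand coordinates.

```bash
python3 - <<'E'
from h import *
im=cv2.imread("pics/w3.png")[:,:,::-1].copy(); c=info("wrist")
hsv=cv2.cvtColor(im,cv2.COLOR_RGB2HSV)
print(hsv[113,145:172:4].tolist(), [hsv[v,162].tolist() for v in range(108,120,2)])
m=mask(im,(3,100,80),(15,255,255),(125,100,175,125)); g=cen(m); print(g,toS(onz(c,g[0],.058)))
col=lambda u,a,b:(a+np.argmin(im[a:b,u].sum(1)))
for u in(153,158,163,168,173): v=col(u,174,192); print(u,v,toS(onz(c,[u,v],.058)).round(1),toS(onz(c,[u,v],.064)).round(1))
print(toS(proj(c,S(0,0,0)) @ np.zeros((2,3)))[0][:0])
E
```

```text
[[16, 184, 207], [16, 184, 207], [16, 183, 208], [17, 182, 207], [16, 184, 207], [16, 181, 208], [10, 190, 90]] [[108, 14, 226], [15, 47, 201], [16, 172, 206], [16, 171, 201], [15, 45, 182], [110, 14, 225]]
(array([160.28125, 111.25   ]), [136, 104, 39, 15, 96]) [[ 31.13323954 -64.72349318  58.        ]]
153 180 [[45.6  1.2 58. ]] [[43.2 -0.6 64. ]]
158 180 [[40.6  1.2 58. ]] [[38.3 -0.5 64. ]]
163 180 [[35.6  1.2 58. ]] [[33.4 -0.5 64. ]]
168 180 [[30.6  1.3 58. ]] [[28.6 -0.5 64. ]]
173 180 [[25.6  1.3 58. ]] [[23.7 -0.5 64. ]]
[]
```

```bash
python3 -m pendant '[[-3,-1.4,0,0],[-6,-2.8,0,0],[-9,-4.2,0,0],[-12,-5.7,0,0],[-12.5,-5.7,1,0],[-12.5,-5.7,3,0],[-12.5,-5.7,4,0],[-12.5,-5.7,4,0],[-12.5,-5.7,4,0]]'
python3 - <<'E'
from h import *
print(delta(S(0,130,122)))
im=cv2.imread("pics/w3.png")[:,:,::-1].copy()
i2,c=shot("wrist"); cv2.imwrite("pics/w4.png",i2[:,:,::-1])
E
```

```text
time_s: 5.03
eef_pos: [0.5272, 0.0873, 0.1535]
eef_rot: [0.001, 0.79, -0.613, -0.001]
wrist_force: [0.1, 0.5, 0.3]
opening: 0.996
grasp_force: 0.0
('cm', [-0.33, -0.01, 3.15], 'roll', np.float64(-0.28), 'S', [[-0.1, 126.7, 153.5]], 't', 5.03, 'F', [0.1, 0.5, 0.3])
```

View pics/w4.png

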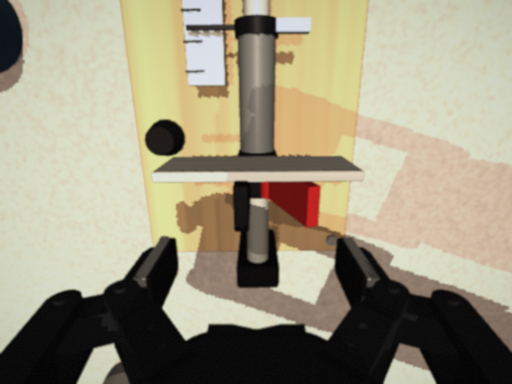

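The view shows the fingers astride the tab (u 235–248) and the open red lever (u 262–318). The plate's bright top edge runs u 153–363 at v≈172–181. Now I check the plate's position.

```bash
python3 - <<'E'
from h import *
c=info("wrist")
for p,z in(((153,181),135),((363,181),135),((258,181),135),((258,172),135),((235,192),145),((205,27),58),((205,27),64)): print(p,z,toS(onz(c,p,z/1000)).round(1))
E
python3 -m pendant '[[0,0,1,0],[0,0,2,0],[0,0,3,0],[0,0,3.1,0],[0,0,3.1,0]]'
```

```text
(153, 181) 135 [[ 56.6  91.1 135. ]]
(363, 181) 135 [[-58.3  91.6 135. ]]
(258, 181) 135 [[ -0.9  91.3 135. ]]
(258, 172) 135 [[ -0.9  86.3 135. ]]
(235, 192) 145 [[ 11.   94.2 145. ]]
(205, 27) 58 [[36.3 -0.5 58. ]]
(205, 27) 64 [[35.3  0.8 64. ]]
time_s: 5.5
eef_pos: [0.5266, 0.0885, 0.1221]
eef_rot: [0.001, 0.79, -0.613, -0.001]
wrist_force: [0.4, 0.1, -0.6]
opening: 0.997
grasp_force: 0.0
```

```bash
python3 -m pendant '[[0.8,0.05,0,-0.3],[1.6,0.05,0,-0.3],[2.2,0.05,0,-0.3],[2.6,0.05,0,-0.3],[3,0.05,0,-0.3],[3.4,0.05,0,-0.3],[3.4,0.05,0,-0.3]]'
python3 - <<'E'
from h import *
print(delta(S(0,36,122)))
E
```

```text
time_s: 6.08
eef_pos: [0.5359, 0.0556, 0.1239]
eef_rot: [-0.001, 0.792, -0.611, -0.0]
wrist_force: [-0.4, 4.8, 1.6]
opening: 0.997
grasp_force: 2.3
('cm', [5.79, 0.04, 0.18], 'roll', np.float64(0.06), 'S', [[0.4, 93.9, 123.9]], 't', 6.08, 'F', [-0.4, 4.8, 1.6])
```

```bash
python3 -m pendant '[[0.6,0,0.1,0],[1.2,0,0.1,0],[1.8,0,0.1,0],[2.4,0,0.1,0],[3,0,0.1,0],[3.5,0,0.1,0],[4,0,0.1,0],[4.4,0,0.1,0],[4.8,0,0.1,0],[4.8,0,0.1,0],[4.8,0,0.1,0]]'
python3 - <<'E'
from h import *
print(delta(S(0,36,122)))
im,c=shot("wrist"); cv2.imwrite("pics/w5.png",im[:,:,::-1])
E
```

```text
time_s: 7.0
eef_pos: [0.5478, 0.0096, 0.1231]
eef_rot: [-0.001, 0.792, -0.611, -0.0]
wrist_force: [-1.5, 5.4, 5.0]
opening: 1.001
grasp_force: 2.9
('cm', [1.03, 0.03, 0.11], 'roll', np.float64(0.08), 'S', [[0.3, 46.3, 123.1]], 't', 7.0, 'F', [-1.5, 5.4, 5.0])
```

View pics/w5.png

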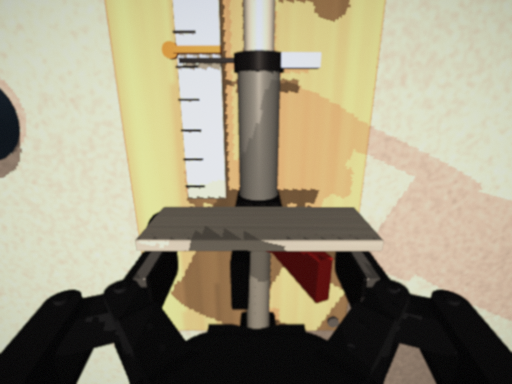

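The view shows the mark at about (195,49), the pointer at about (205,61) and the plate in contact with both fingers. I'm measuring the remaining gap.

```bash
cat > gap.py <<'E'
from h import *
import sys
def gap(im,c,show=True):
    hsv=cv2.cvtColor(im,cv2.COLOR_RGB2HSV).astype(int)
    a,b=(int(sys.argv[1]),int(sys.argv[2])); us=range(192,216)
    M=[];Pp=[]
    for u in us:
        h=hsv[a:b,u]; v=np.arange(a,b)
        wm=np.clip(h[:,1]-70,0,None)*(h[:,2]>110); wp=np.clip(90-h[:,2],0,None)
        M.append((wm*v).sum()/max(wm.sum(),1)); Pp.append((wp*v).sum()/max(wp.sum(),1))
    m,p=np.median(M),np.median(Pp)
    ym=toS(onz(c,[204,m],.058))[0]; yp=toS(onz(c,[204,p],.061))[0]
    print("mark v",round(m,2),ym.round(2),"pointer v",round(p,2),yp.round(2),"pointer-mark mm",round(yp[1]-ym[1],2))
if __name__=="__main__":
    im,c=shot("wrist"); gap(im,c); print(delta(S(0,36,122)))
E
python3 gap.py 40 65
python3 -c "
import cv2;im=cv2.imread('pics/w5.png');h=cv2.cvtColor(im,cv2.COLOR_BGR2HSV)
for v in range(42,72):print(v,h[v,200].tolist(),h[v,212].tolist())"
```

```text
mark v 49.37 [ 33.02 -60.99  58.  ] pointer v 60.24 [ 32.83 -54.38  61.  ] pointer-mark mm 6.61
('cm', [1.04, 0.04, 0.11], 'roll', np.float64(0.08), 'S', [[0.3, 46.4, 123.1]], 't', 7.1, 'F', [-0.8, 5.8, 3.5])
42 [108, 11, 231] [109, 12, 231]
43 [107, 10, 229] [110, 10, 230]
44 [12, 6, 220] [12, 6, 220]
45 [18, 56, 217] [17, 57, 219]
46 [19, 126, 216] [19, 126, 215]
47 [19, 162, 215] [20, 159, 217]
48 [20, 165, 215] [20, 162, 216]
49 [20, 165, 216] [20, 162, 216]
50 [19, 164, 216] [20, 163, 216]
51 [19, 168, 205] [19, 164, 205]
52 [17, 163, 172] [18, 162, 170]
53 [13, 83, 144] [14, 97, 139]
54 [0, 9, 172] [12, 28, 162]
55 [114, 6, 208] [13, 12, 187]
56 [111, 9, 208] [11, 11, 185]
57 [120, 6, 165] [13, 12, 146]
58 [0, 5, 98] [13, 25, 90]
59 [11, 34, 60] [12, 41, 62]
60 [8, 37, 55] [10, 40, 58]
61 [8, 38, 54] [9, 45, 57]
62 [15, 53, 77] [17, 48, 74]
63 [18, 53, 126] [18, 54, 118]
64 [18, 53, 159] [19, 52, 152]
65 [19, 52, 167] [19, 51, 165]
66 [19, 48, 170] [18, 49, 172]
67 [17, 29, 183] [16, 26, 185]
68 [15, 2, 205] [120, 1, 206]
69 [108, 11, 229] [110, 10, 230]
70 [109, 9, 233] [108, 11, 233]
71 [107, 10, 232] [107, 10, 233]
```

```bash
python3 -m pendant '[[0.2,0,0.05,0],[0.4,0,0.1,0],[0.5,0,0.1,0],[0.5,0,0.1,0],[0.5,0,0.1,0]]'
python3 gap.py 30 64
```

```text
time_s: 7.52
eef_pos: [0.549, 0.0051, 0.1221]
eef_rot: [-0.001, 0.792, -0.611, -0.001]
wrist_force: [-2.1, 6.7, 6.0]
opening: 1.0
grasp_force: 3.5
mark v 55.59 [ 32.91 -61.94  58.  ] pointer v 60.11 [ 32.52 -58.98  61.  ] pointer-mark mm 2.96
('cm', [0.57, 0.03, 0.01], 'roll', np.float64(0.08), 'S', [[0.3, 41.7, 122.1]], 't', 7.57, 'F', [-2.0, 6.2, 5.4])
```

```bash
python3 -m pendant '[[0.1,0,0,0],[0.2,0,0,0],[0.2,0,0,0],[0.2,0,0,0]]'
python3 gap.py 30 64
python3 -c "
from h import *
im,c=shot('wrist'); cv2.imwrite('pics/w6.png',im[:,:,::-1])
cv2.imwrite('pics/w6c.png',cv2.resize(im[35:85,150:240,::-1],None,fx=8,fy=8,interpolation=cv2.INTER_NEAREST))
h=cv2.cvtColor(im,cv2.COLOR_RGB2HSV)
for v in range(52,70):print(v,[h[v,u].tolist() for u in (176,200,212,219)])"
```

```text
time_s: 7.9
eef_pos: [0.5494, 0.0033, 0.1222]
eef_rot: [-0.001, 0.792, -0.611, -0.001]
wrist_force: [-2.4, 6.6, 5.7]
opening: 0.999
grasp_force: 3.7
mark v 0.0 [ 31.31 -94.05  58.  ] pointer v 60.29 [ 32.55 -60.74  61.  ] pointer-mark mm 33.32
('cm', [0.38, 0.03, 0.01], 'roll', np.float64(0.09), 'S', [[0.3, 39.8, 122.2]], 't', 7.95, 'F', [-3.3, 7.0, 5.8])
52 [[25, 21, 218], [107, 10, 231], [107, 10, 231], [26, 10, 198]]
53 [[22, 31, 213], [107, 10, 231], [107, 10, 232], [38, 5, 202]]
54 [[18, 53, 198], [107, 10, 232], [108, 11, 232], [38, 5, 205]]
55 [[15, 93, 189], [111, 8, 225], [113, 9, 225], [26, 10, 202]]
56 [[16, 141, 193], [10, 12, 196], [17, 12, 195], [20, 29, 182]]
57 [[17, 168, 207], [16, 51, 146], [19, 51, 144], [19, 60, 136]]
58 [[18, 174, 211], [16, 75, 85], [17, 73, 87], [16, 64, 84]]
59 [[18, 171, 213], [11, 50, 56], [13, 50, 61], [11, 45, 63]]
60 [[18, 171, 215], [8, 36, 57], [10, 38, 60], [10, 38, 60]]
61 [[18, 173, 214], [8, 49, 57], [10, 55, 56], [12, 55, 60]]
62 [[18, 173, 208], [6, 126, 67], [8, 126, 69], [7, 122, 69]]
63 [[17, 175, 194], [9, 153, 100], [9, 160, 99], [9, 164, 90]]
64 [[17, 179, 187], [11, 114, 128], [11, 115, 129], [10, 119, 111]]
65 [[17, 176, 188], [14, 71, 154], [14, 70, 154], [14, 67, 134]]
66 [[16, 173, 170], [17, 54, 169], [17, 51, 171], [17, 31, 167]]
67 [[14, 150, 141], [17, 44, 175], [18, 34, 182], [15, 5, 196]]
68 [[13, 115, 124], [16, 20, 189], [8, 5, 199], [102, 6, 217]]
69 [[17, 98, 148], [120, 4, 212], [111, 11, 224], [103, 8, 225]]
```

View pics/w6c.png

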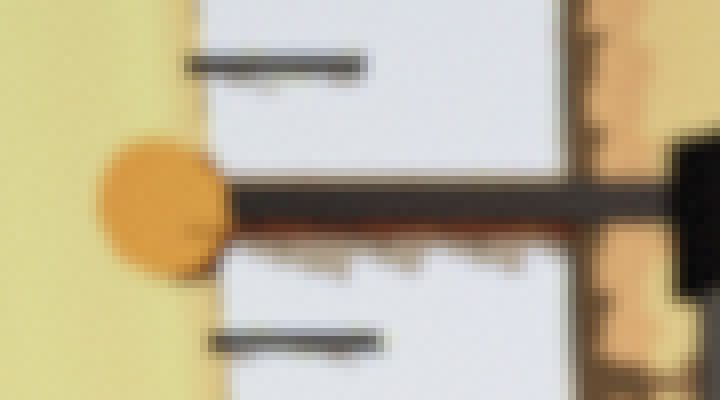

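The pointer now lies over the orange mark: pointer rows 57.6–62.4, mark rows about 56.7–64.3. Allowing for the pointer's height, they agree within about 0.2 mm. Next I close in stages.

```bash
python3 -m pendant '[[0,0,0,0],[0,0,0,0],[0,0,0,0],[0,0,0,0]]' 0.6
python3 gap.py 52 64
python3 -m pendant '[[0,0,0,0],[0,0,0,0],[0,0,0,0],[0,0,0,0]]' 0.4
python3 gap.py 52 64
```

```text
time_s: 8.33
eef_pos: [0.5477, 0.003, 0.1213]
eef_rot: [0.001, 0.792, -0.611, -0.002]
wrist_force: [-7.6, 4.8, 7.0]
opening: 0.597
grasp_force: 4.7
mark v 0.0 [ 29.16 -93.58  58.  ] pointer v 60.05 [ 30.39 -60.58  61.  ] pointer-mark mm 33.0
('cm', [0.39, -0.15, -0.07], 'roll', np.float64(0.1), 'S', [[-1.5, 39.9, 121.3]], 't', 8.38, 'F', [-7.2, 5.1, 6.2])
time_s: 8.72
eef_pos: [0.5477, 0.003, 0.1211]
eef_rot: [0.0, 0.792, -0.611, -0.002]
wrist_force: [-6.9, 4.4, 4.9]
opening: 0.4
grasp_force: 4.3
mark v 57.0 [ 30.78 -62.62  58.  ] pointer v 60.21 [ 30.36 -60.43  61.  ] pointer-mark mm 2.19
('cm', [0.39, -0.14, -0.09], 'roll', np.float64(0.1), 'S', [[-1.5, 39.9, 121.1]], 't', 8.77, 'F', [-7.6, 5.3, 3.7])
```

```bash
python3 -m pendant '[[0,0,0,0],[0,0,0,0],[0,0,0,0]]' 0.32
python3 -m pendant '[[0,0,0,0],[0,0,0,0],[0,0,0,0],[0,0,0,0],[0,0,0,0],[0,0,0,0]]' 0
python3 - <<'E'
from h import *
im,c=shot('wrist'); print(delta(S(0,36,122)))
a=im[:,100:420]; b=cv2.resize(im[35:85,150:240],(320,178),interpolation=cv2.INTER_NEAREST)
cv2.imwrite('pics/w7.png',np.vstack([b,a])[:,:,::-1])
h=cv2.cvtColor(im,cv2.COLOR_RGB2HSV)
for v in range(52,70):print(v,[h[v,u].tolist() for u in (176,200,212)])
E
```

```text
time_s: 9.02
eef_pos: [0.5478, 0.003, 0.1211]
eef_rot: [0.0, 0.792, -0.611, -0.002]
wrist_force: [-6.6, 4.9, 3.3]
opening: 0.323
grasp_force: 4.3
time_s: 9.52
eef_pos: [0.5486, 0.0032, 0.1214]
eef_rot: [-0.0, 0.792, -0.611, -0.002]
wrist_force: [0.3, 5.9, 3.9]
opening: 0.287
grasp_force: 61.8
('cm', [0.39, -0.05, -0.06], 'roll', np.float64(0.12), 'S', [[-0.5, 39.9, 121.5]], 't', 9.57, 'F', [0.0, 6.8, 4.0])
52 [[111, 8, 235], [109, 9, 236], [110, 10, 237]]
53 [[107, 8, 234], [109, 9, 236], [110, 10, 237]]
54 [[98, 4, 231], [108, 5, 234], [110, 7, 235]]
55 [[15, 12, 219], [0, 3, 222], [0, 3, 222]]
56 [[16, 50, 194], [15, 35, 191], [16, 35, 190]]
57 [[16, 111, 163], [14, 71, 132], [15, 75, 132]]
58 [[16, 153, 145], [12, 81, 79], [13, 79, 81]]
59 [[16, 157, 148], [13, 39, 59], [11, 45, 63]]
60 [[17, 159, 154], [7, 38, 61], [12, 42, 61]]
61 [[17, 165, 161], [6, 60, 60], [10, 62, 62]]
62 [[16, 173, 171], [6, 114, 65], [8, 116, 66]]
63 [[15, 180, 154], [9, 117, 89], [10, 117, 89]]
64 [[13, 161, 130], [14, 81, 129], [14, 84, 134]]
65 [[12, 89, 134], [16, 60, 165], [17, 62, 165]]
66 [[14, 29, 166], [18, 53, 179], [18, 49, 181]]
67 [[20, 4, 196], [17, 45, 185], [17, 33, 191]]
68 [[75, 2, 212], [17, 18, 197], [6, 6, 207]]
69 [[36, 6, 219], [120, 3, 220], [113, 9, 231]]
```

View pics/w7.png

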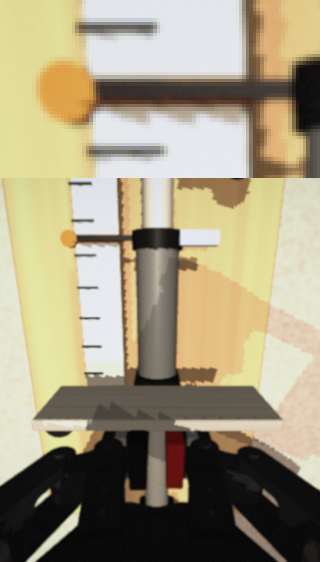

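The lever is upright beside the tab with a 62 N grip, and the pointer is still centred on the mark. I'll check it holds for half a second, then hand in.

```bash
python3 -m pendant '[[0,0,0,0],[0,0,0,0],[0,0,0,0],[0,0,0,0],[0,0,0,0],[0,0,0,0]]' && python3 -c "
from h import *
print(delta(S(0,36,122)))
from bench import workorder
print(workorder.hand_in())"
```

```text
time_s: 10.07
eef_pos: [0.5487, 0.0032, 0.1214]
eef_rot: [-0.0, 0.792, -0.611, -0.002]
wrist_force: [-0.5, 6.5, 3.0]
opening: 0.286
grasp_force: 61.8
('cm', [0.39, -0.05, -0.06], 'roll', np.float64(0.12), 'S', [[-0.5, 39.9, 121.4]], 't', 10.07, 'F', [-0.5, 6.5, 3.0])
the job is handed in; nothing more can be done
None
```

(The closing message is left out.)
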